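# Seat a pendant blank in the red corner of the setting fixture

### The job

Push the loose brass pendant blank up against the long rail of the green fixture until it lies flat along it, then slide it along the rail into the corner pocket at the red stop, fully home against both the rail and the stop; keep it out of the grey stop's pocket. Only push it: never take the blank between the fingers and never lift or tip it. Leave the pot, the cup, the card box and the marker where they are, and finish with the hand clear.

Things in the scene. Friction and masses are not known exactly. Their poses are not given: they have to be found in the camera images.
- blank: loose brass block with a thin orange disc inlaid in its top, 40 mm (its x) by 44 mm (its y) by 16 mm high, about 0.12 kg, edges rounded by 2 mm. Origin at the centre of its underside, z up. It starts lying on the fixture's plate, turned by up to about 30 degrees from the fixture's axes; half a turn makes no difference.
- fixture: fixed green setting fixture: a plate 160 mm (x, from -90 to +70 mm) by 330 mm (y, +-165 mm), 10 mm thick, on whose top the blank slides. Origin on its underside, z up. An aluminium rail runs along y at its far (+x) edge. At each end of the rail is a corner pocket closed by a stop, one red, one grey; which is at which end varies.
- rail (a point): middle of the rail's inner top edge, at fixture x = +50 mm, y = 0; the rail rises 12 mm above the plate. Axes as the fixture. A blank lying flat along the rail has its origin at fixture x = +30 mm.
- lip_pos (a point): tip of the pocket's lip at the +y end, at fixture x = 0, y = +115 mm; from there the lip runs outward opposite the rail, x = -6 to +6 mm, 12 mm high above the plate, its mouth bevelled. The pocket is 44 mm wide between rail and lip and 25 mm deep; the blank goes in along the rail, its 40 mm side across, and when home about 19 mm of it sticks out.
- lip_neg (a point): the same for the mirror-image lip at the -y end, at fixture x = 0, y = -115 mm.
- stop_red: red plastic stop block, fixed across one end of the rail: 43.5 mm (x) by 16 mm (y) by 14 mm high, standing on the plate, axes as the fixture's. Origin at the centre of its underside, at fixture x = +28 mm, y = +148 or -148 mm. Its inner face is 8 mm from its origin, so the blank fully home has its origin 30 mm from the stop's along the rail.
- stop_grey: grey plastic stop block of the same shape at the other end of the rail; its pocket stays empty. Origin at the centre of its underside.
- pot: small round white screw pot, 41 mm across, 34 mm high, loose bystander on the table beyond the rail. Origin at the centre of its underside.
- cup: small round green sorting cup of findings, 56 mm across, 21 mm high, loose bystander on the table beyond the rail. Origin at the centre of its underside.
- card_box: small dark green lidded card box, 45 by 62 by 31 mm high, loose bystander on the table left of the fixture. Origin at the centre of its underside.
- marker: marker pen lying on the table right of the fixture, 17 mm (x) by 134 mm (its y), 16 mm high, loose bystander. Origin at its middle, on its underside.
Mind the look-alikes: they are no part of the job. There is more than one size of the blank; the one meant has the size given above.

How it is judged:
On the way:
1. the blank lies flat along the rail, still outside the pockets (x of blank in the frame of fixture between 0.027 and 0.033 m and angle between the x axis of blank and the x axis of fixture, either way round below 0.1 rad and z of blank in the frame of fixture below 0.013 m and angle between blank's own z axis and vertical below 0.08 rad and y of blank in the frame of fixture between -0.092 and 0.092 m), for 0.2 s.
At the end, for the whole second after the job is handed in: The blank lies at rest on the plate in the red stop's pocket, within 3 mm of the rail and of the red stop, and square to the rail within 0.1 rad (x of blank in the frame of fixture between 0.027 and 0.033 m and angle between the x axis of blank and the x axis of fixture, either way round below 0.1 rad and z of blank in the frame of fixture below 0.013 m and angle between blank's own z axis and vertical below 0.08 rad and y of blank in the frame of stop_red between -0.033 and 0.033 m and linear speed of blank below 0.01 m/s); the robot touches nothing.
It fails at once if the blank is lifted off the plate, pushed off it, or tipped (z of blank in the frame of fixture above 0.017 m or z of blank in the frame of fixture below 0.005 m or angle between blank's own z axis and vertical above 0.3 rad).
It fails at once if the blank is taken between the fingers (grasp point inside the blank or just over it) (x of the grasp point in the frame of blank between -0.013 and 0.013 m and y of the grasp point in the frame of blank between -0.013 and 0.013 m and z of the grasp point in the frame of blank below 0.026 m).
It fails at once if the blank is pushed into the grey stop's pocket (y of blank in the frame of stop_grey between -0.045 and 0.045 m and x of blank in the frame of fixture above 0.02 m).
It fails at once if the pot, the cup, the card box or the marker is moved more than 15 mm (distance of any of pot, cup, card_box, marker from where it was at the start of the episode above 0.015 m).
It also fails if it takes over 48 s, if anything falls off the work surface, if the arm or the gripper's body presses on something with over 40 N, if the wrist force passes 120 N, or if a joint passes its speed limit or range.

### The arm

A 6-joint arm with a two-finger parallel gripper is mounted at the origin on a cart in front of the work surface, level with it; the furniture and walls round the work are solid. World frame = base frame: x ahead of the robot, y to its left, z up, the work surface at z = 0. Lengths are in m, angles in rad, forces in N, time in s.
With the tool pointing down it reaches from about 0.275 to 0.85 m from the base axis. Payload 5.2 kg.
Tool frame: the origin (TCP) lies on the centre line of the jaws, within the pads' length; the fingertips stand 14 mm ahead of it and the grasp point (between the pads) lies 5 mm behind it (bot.tcp_to_tips is the distance from the TCP to the fingertips, in m); z points along the fingers, y is the line along which they close (so a half turn about z gives the same grasp; the last joint's range is limited). The gripper opens to 85 mm and grips with 20 to 120 N. Pads are 22 mm wide; open, the fingers measure 114 mm over their backs; the gripper's body (76 mm by 85 mm) begins 54 mm behind the grasp point. The pads swing forward as they close: fully open they stand 13 mm farther back than shut.
Start: joints at [-1.418, 0.259, 1.535, -0, 1.348, -0.203], TCP at [0.192, -0.516, 0.224] pointing down, gripper open.
Joint ranges: [-3.14, 3.14], [-0.91, 2.08], [0.19, 2.58], [-1.22, 4.36], [0.22, 2.71], [-3.12, 3.12]. Speed limits (rad/s): [2.57, 2.57, 3.14, 3.14, 3.14, 3.14].

### API

Orientations are given as [roll, pitch, yaw] about the fixed x, y, z axes, in that order (R = Rz(yaw) Ry(pitch) Rx(roll)).
In Python, from plant import telemetry, cams, job, bot gives the robot as it stands. The module is installed in compiled form; this text tells all that it offers.
- The arm moves only by the tool arm_command, never from a script. Its argument "increments" is a list that holds one entry, the list of rows, each a list of 7 numbers: the shift along the tool's x, y, z in mm, then the turn, a rotation vector about the tool's x, y, z in rad, then the gripper's target within -1 to 1 (shut at 1, half-way at 0, fully open at -1). In form: [[[tx, ty, tz, ax, ay, az, jaw], ...]]. A call has 1 to 5 rows; each row shifts and turns the commanded pose from where the row before left it, along the tool's axes as they then stand; what a row does not reach is not made up. A row lasts 1/8 s, in which the tool goes at most 62.5 mm and 10.7 degrees, less where a joint would pass 70% of its speed; a pose out of reach is approached as far as the arm can. A call with a gripper value outside its range is refused whole. The fingers move at their own pace and stop on an object; "grip_force" is the grip in N (left out, the last holds). Time passes only in rows, so rows that do not move let the fingers close. It gives the time, the measured TCP pose, the force, the opening and the grip force at its end, in the units of the state.
- telemetry.get_state(): the state, without advancing time (a new reading comes with each control period).
- cams.snapshot(name): name is "side" or "top" or "wrist"; returns the picture (400x640x3 uint8, blue, green, red); there is no depth.
- cams.camera_model(name): a dict with "fov_y" (degrees; the focal length in pixels is half the picture's height over the tangent of half this angle, whatever the lens; pixels are square), "cx", "cy" (the principal point, pixels), "eye" and "rotation" of the camera in the world; the wrist camera has in their place "mount" (4x4, takes a point from camera to tool coordinates, whose origin is the TCP and whose axes are the flange's). Camera axes: x right, y down, z forward; pixel columns grow to the right and rows downward; lengths in m; the calibration is good to about 2 mm. A picture is of the moment at which its call begins: read the wrist's pose just before it. camera_model takes no time and is no camera call.
- job.hand_in(): hands the job in; it is judged then, once.
The state is a dict: "time_s": time; "q": joint angles; "dq": joint speeds; "joint_efforts": joint torques, N m; "eef_pos": TCP position; "tool_rot": TCP orientation; "force": force on the tool from outside, world axes, zero at the start; "wrist_torque": the same for the moment, N m; "width": finger opening in m; "grip_force": force on a finger pad.
Only numpy, scipy, OpenCV 4.12 (cv2) and the standard library are available. Lean on these libraries where they do the work, as an engineer would, in place of code of your own. Each camera call takes 0.05 s, during which the arm holds its last target. There are 200 camera calls.

## Working session

There is one attempt and no reset: what is moved stays moved. The work goes in short steps, Python scripts to look and compute and a tool call to move; the robot and the scene stay as the last step left them, time stands still between calls to the robot, and variables do not carry over. Pictures are saved under pics/ and viewed, at most 10 in all, crops included, and the job is handed in when it is done.

Besides the shell and the picture viewer there is one more tool, called as name(argument=value, ...), one argument or row to a line, values as JSON. arm_command: Moves the arm, as the interface text tells. Its arguments: {"type":"object","properties":{"increments":{"type":"array","items":{"type":"array","items":{"type":"array","items":{"type":"number"}}}},"grip_force":{"type":"number"}},"required":["increments"]}

```bash
mkdir -p pics
cat > h.py <<'E'
import numpy as np, cv2
from plant import telemetry, cams, job, bot
def model(n):
    m=cams.camera_model(n); f=200/np.tan(np.radians(m["fov_y"])/2)
    return m,f
def ray(n,u,v,z):
    m,f=model(n); R=np.array(m["rotation"]); e=np.array(m["eye"])
    d=R@np.array([(u-m["cx"])/f,(v-m["cy"])/f,1]); return e+d*(z-e[2])/d[2]
E
python3 - <<'E'
from h import *
for n in("top","side"):
    cv2.imwrite(f"pics/{n}0.png",cams.snapshot(n)); print(cams.camera_model(n))
s=telemetry.get_state(); print(s["eef_pos"],s["tool_rot"],s["width"],s["time_s"],bot.tcp_to_tips)
E
```

```text
{'fov_y': 44.39647737049009, 'cx': 323.8882105203988, 'cy': 199.72540962403303, 'eye': array([0.43017502, 0.06740434, 1.14498792]), 'rotation': array([-3.04328282e+00,  1.46498872e-03, -1.58568928e+00])}
{'fov_y': 48.62549493558137, 'cx': 319.075895720633, 'cy': 201.93938236672142, 'eye': array([0.30999239, 0.85476381, 0.54069525]), 'rotation': array([-2.10229041,  0.02090956, -2.85207525])}
[ 0.19154132 -0.51503718  0.22355564] [-3.13993451e+00 -3.28557175e-04  3.55847234e-01] 0.0854731285473524 0.1 0.014
```

View pics/top0.png

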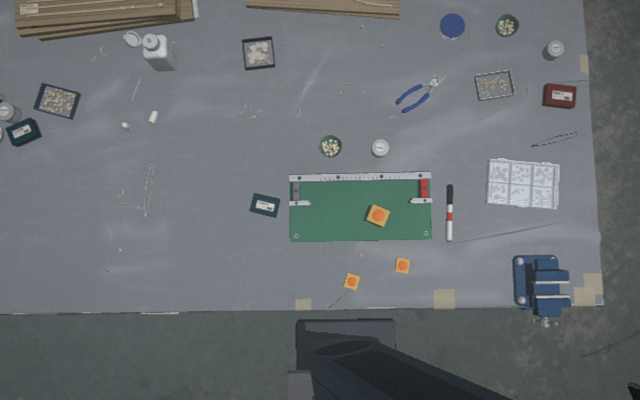

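View pics/side0.png

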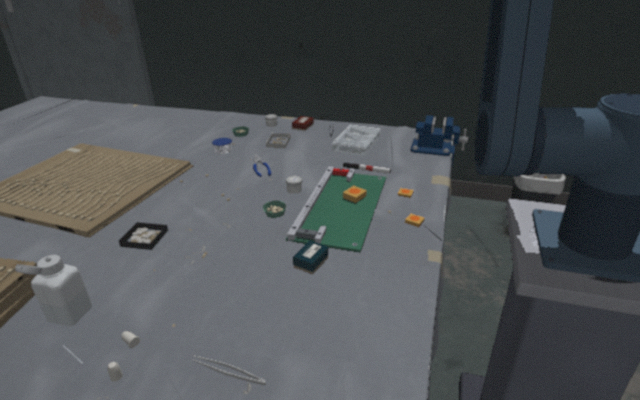

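Candidates for the blank are the orange-disc blocks at top (377,215) on the plate and larger, and (352,281) and (402,265), which are smaller and on the table. I choose (377,215). The red stop is at (425,188), the grey one at (295,190), the marker at (450,213), the pot at (380,148) and the cup at (331,147). Next is a close crop.

```bash
sed -i 's/R=np.array(m\["rotation"\])/R=Rotation.from_euler("xyz",m["rotation"]).as_matrix()/; 1a from scipy.spatial.transform import Rotation' h.py
python3 - <<'E'
from h import *
im=cv2.imread("pics/top0.png")[160:250,280:460]
cv2.imwrite("pics/top0c.png",cv2.resize(im,None,fx=4.4,fy=4.4,interpolation=cv2.INTER_CUBIC))
E
```

```text
(no output)
```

View pics/top0c.png

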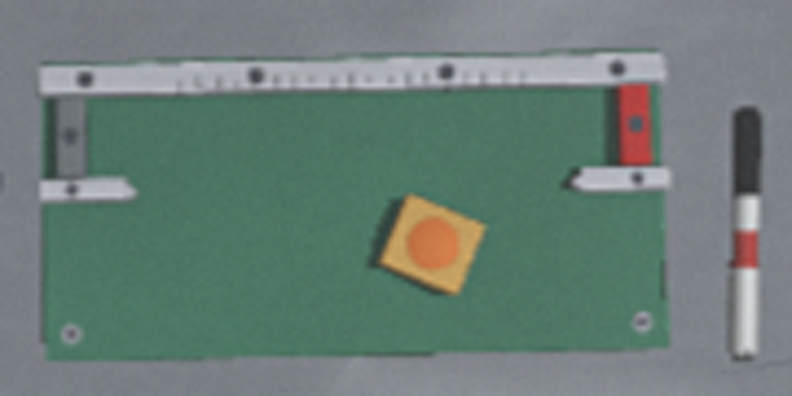

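The crop shows the blank with corners at about (408,195), (486,227), (459,295), (380,264). The rail's inner edge runs from (42,97) to (665,83), and the red stop is at the right end, at (635,125).

```bash
cat >> h.py <<'E'
def crop(p,z): return ray("top",280+(p[0]+.5)/4.4-.5,160+(p[1]+.5)/4.4-.5,z)
E
python3 - <<'E'
from h import *
c=[crop(p,.026)for p in[(408,195),(486,227),(459,295),(380,264)]]
L,Rr=crop((42,97),.022),crop((665,83),.022)
print(np.round(c,4)); C=np.mean(c,0);print("C",C,[np.linalg.norm(c[i]-c[(i+1)%4]) for i in range(4)])
for i in range(4):
    d=c[(i+1)%4]-c[i];print(np.degrees(np.arctan2(d[1],d[0])))
print(L,Rr,np.linalg.norm(L-Rr)); d=L-Rr; th=np.arctan2(-d[0],d[1]);print("th",np.degrees(th))
print("plate", crop((47,358),.01),crop((667,348),.01))
print("red",crop((635,125),.024),"grey",crop((71,136),.024),"lip",crop((573,180),.022))
ex=np.array([np.cos(th),np.sin(th),0]);ey=np.array([-np.sin(th),np.cos(th),0])
O=(L+Rr)/2-.05*ex;print("O",O)
for n,p in dict(C=C,red=crop((635,125),.024),grey=crop((71,136),.024),lip=crop((573,180),.022),pl=crop((47,358),.01),pr=crop((667,348),.01)).items():print(n,np.round([(p-O)@ex,(p-O)@ey],4))
E
```

```text
[[ 0.5292 -0.0435  0.026 ]
 [ 0.5119 -0.0836  0.026 ]
 [ 0.4768 -0.0686  0.026 ]
 [ 0.4935 -0.0281  0.026 ]]
C [ 0.50281988 -0.05596053  0.026     ] [np.float64(0.04372024668919955), np.float64(0.038190447729071965), np.float64(0.04387676025065737), np.float64(0.03892821866895412)]
-113.33026769737026
156.8901074819668
67.63355306439941
-23.335294296940308
[0.58410072 0.14702422 0.022     ] [ 0.58657826 -0.18031567  0.022     ] 0.3273492670979146
th 0.43364681965503993
plate [0.44763367 0.14634829 0.01      ] [ 0.44801054 -0.17892151  0.01      ]
red [ 0.56436203 -0.16337439  0.024     ] grey [0.56301356 0.13186911 0.024     ] lip [ 0.5361271  -0.13035939  0.022     ]
O [ 0.53534092 -0.01702415  0.022     ]
C [-0.0328 -0.0387]
red [ 0.0279 -0.1466]
grey [0.0288 0.1487]
lip [-1.000e-04 -1.133e-01]
pl [-0.0865  0.164 ]
pr [-0.0886 -0.1612]
```

arm_command(
  increments=[
    [[0,0,0,0,0,0.175,1],[0,0,0,0,0,0.175,1],[20,-40,0,0,0,0,1],[25,-45,0,0,0,0,1],[25,-45,0,0,0,0,1]],
  ],
  grip_force=30,
)

```text
time_s: 0.72
eef_pos: [0.2612, -0.3836, 0.2238]
tool_rot: [-3.141, 0.0, 0.005]
force: [0.9, -0.2, 1.0]
width: -0.0001
grip_force: 0.0
```

arm_command(
  increments=[
    [[25,-45,0,0,0,0,1],[25,-45,0,0,0,0,1],[25,-45,0,0,0,0,1],[25,-45,0,0,0,0,1],[25,-45,0,0,0,0,1]],
  ],
)

```text
time_s: 1.35
eef_pos: [0.3849, -0.1578, 0.2242]
tool_rot: [-3.141, 0.0, 0.005]
force: [0.8, 0.0, -0.4]
width: 0.0002
grip_force: 0.0
```

arm_command(
  increments=[
    [[0,0,0,0,0,0,1],[0,0,0,0,0,0,1]],
  ],
)

```text
time_s: 1.6
eef_pos: [0.3844, -0.1594, 0.2241]
tool_rot: [3.141, 0.001, 0.007]
force: [0.4, -1.1, -0.3]
width: 0.0002
grip_force: 0.0
```

arm_command(
  increments=[
    [[26,-50,0,0,0,0,1],[28,-51,0,0,0,0,1],[0,0,50,0,0,0,1],[0,0,50,0,0,0,1],[0,0,50,0,0,0,1]],
  ],
)

```text
time_s: 2.22
eef_pos: [0.438, -0.0596, 0.073]
tool_rot: [3.141, -0.001, 0.004]
force: [0.6, 0.3, -0.1]
width: -0.0001
grip_force: 0.0
```

arm_command(
  increments=[
    [[0,0,20,0,0,0,1],[0,0,15,0,0,0,1],[0,0,6,0,0,0,1],[0,0,0,0,0,0,1]],
  ],
)

```text
time_s: 2.72
eef_pos: [0.4378, -0.059, 0.0332]
tool_rot: [-3.141, 0.001, 0.004]
force: [0.3, 0.6, 0.9]
width: -0.0
grip_force: 0.0
```

Run:
```python
from h import *
im=np.hstack([cv2.resize(cams.snapshot("side")[150:260,270:420],(400,293)),cv2.resize(cams.snapshot("wrist"),(400,250))[:250] if 0 else cv2.resize(cams.snapshot("top")[160:250,280:460],(400,293))])
cv2.imwrite("pics/a1.png",im)
```

```text
(no output)
```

View pics/a1.png

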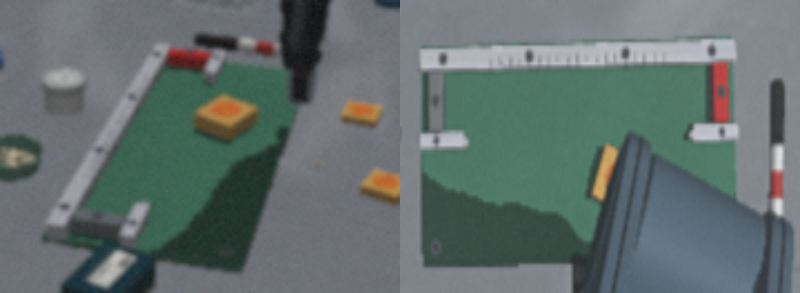

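The side view shows the shut fingers at the plate's near edge, directly behind the blank. I lower slightly and push toward the rail.

arm_command(
  increments=[
    [[0,0,4,0,0,0,1],[8,0,0,0,0,0,1],[8,0,0,0,0,0,1],[8,0,0,0,0,0,1],[8,0,0,0,0,0,1]],
  ],
)

```text
time_s: 3.45
eef_pos: [0.4708, -0.0579, 0.0293]
tool_rot: [3.142, -0.0, 0.006]
force: [0.3, 0.4, 0.7]
width: 0.0001
grip_force: 0.0
```

arm_command(
  increments=[
    [[8,0,0,0,0,0,1],[8,0,0,0,0,0,1],[8,0,0,0,0,0,1],[8,0,0,0,0,0,1],[8,0,0,0,0,0,1]],
  ],
)

```text
time_s: 4.08
eef_pos: [0.5105, -0.0577, 0.0293]
tool_rot: [-3.142, 0.0, 0.006]
force: [0.2, -0.1, 0.0]
width: 0.0
grip_force: 0.0
```

arm_command(
  increments=[
    [[6,0,0,0,0,0,1],[4,0,0,0,0,0,1],[4,0,0,0,0,0,1],[0,0,0,0,0,0,1]],
  ],
)

```text
time_s: 4.58
eef_pos: [0.5242, -0.0576, 0.0293]
tool_rot: [3.142, -0.0, 0.006]
force: [0.8, 0.5, 0.7]
width: 0.0002
grip_force: 0.0
```

Run:
```python
from h import *
im=np.hstack([cv2.resize(cams.snapshot("side")[150:260,270:420],(400,293)),cv2.resize(cams.snapshot("wrist"),(400,250))[:250] if 0 else cv2.resize(cams.snapshot("top")[160:250,280:460],(400,293))])
cv2.imwrite("pics/a2.png",im)
```

```text
(no output)
```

View pics/a2.png

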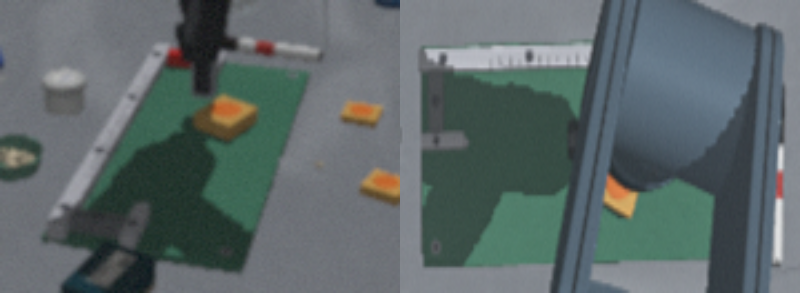

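```bash
cat >> h.py <<'E'
def proj(n,p):
    m,f=model(n); R=Rotation.from_euler("xyz",m["rotation"]).as_matrix(); d=R.T@(np.array(p)-m["eye"])
    return np.array([m["cx"]+f*d[0]/d[2],m["cy"]+f*d[1]/d[2]])
E
python3 - <<'E'
from h import *
s=telemetry.get_state();print(s["eef_pos"],s["q"])
for z in(.015,.05): print(proj("side",[.524,-.058,z]),proj("side",[.438,-.059,z+.004]))
print("blank side",proj("side",[.503,-.056,.026]),"rail L,R",proj("side",[.5841,.147,.022]),proj("side",[.5866,-.180,.022]),"plate",proj("side",[.4476,.146,.01]),proj("side",[.448,-.179,.01]))
print(cams.camera_model("wrist"))
im=cams.snapshot("side")[130:240,290:440]; w=cams.snapshot("wrist")
cv2.imwrite("pics/a3.png",np.hstack([cv2.resize(im,(400,293),interpolation=cv2.INTER_CUBIC),cv2.resize(w,(400,250)) if 0 else cv2.resize(w,(400,293))]))
E
```

```text
[ 0.52375627 -0.05753797  0.02925899] [-3.21289250e-01  4.32371616e-01  1.82475274e+00  1.19685220e-05
  8.84801062e-01  1.24368519e+00]
[346.50781598 192.75834824] [381.96489905 195.51647649]
[346.66191872 179.94425797] [382.73205036 182.4610932 ]
blank side [354.90322571 190.21725812] rail L,R [295.00816122 233.21647995] [334.44501615 166.03810282] plate [359.74647135 247.79391947] [385.72542965 176.01660481]
{'fov_y': 58.95615486383257, 'cx': 318.4715189259741, 'cy': 196.2603829990704, 'mount': array([[-5.39885809e-04, -9.58371705e-01, -2.85523002e-01,
         7.27626204e-02],
       [ 9.99999846e-01, -5.54628434e-04, -2.92289149e-05,
         5.69963480e-04],
       [-1.30347010e-04, -2.85522973e-01,  9.58371856e-01,
        -1.49927689e-01],
       [ 0.00000000e+00,  0.00000000e+00,  0.00000000e+00,
         1.00000000e+00]])}
```

View pics/a3.png

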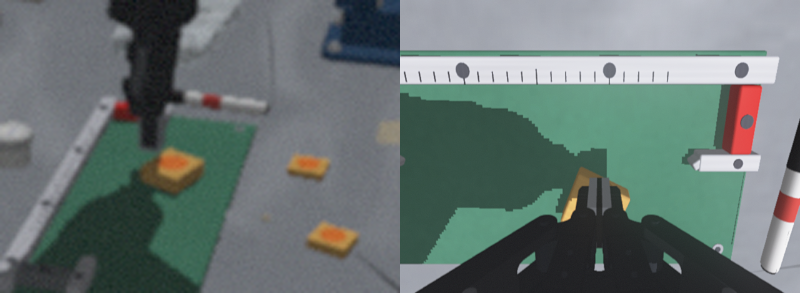

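The side view shows the fingertips passing above the blank, which has not moved. I check the height with the wrist camera: the rail's hole and the red stop's corner against the reported pose.

```bash
cat >> h.py <<'E'
def wproj(p,pos,rot):
    m,f=model("wrist"); M=np.array(m["mount"]); T=np.eye(4);T[:3,:3]=Rotation.from_euler("xyz",rot).as_matrix();T[:3,3]=pos
    d=np.linalg.inv(T@M)@np.append(p,1); return np.array([m["cx"]+f*d[0]/d[2],m["cy"]+f*d[1]/d[2]])
E
python3 - <<'E'
from h import *
s=telemetry.get_state();w=cams.snapshot("wrist");P=np.array(s["eef_pos"])
th=.005;ex=np.array([np.cos(th),np.sin(th),0]);ey=np.array([-np.sin(th),np.cos(th),0]);O=np.array([.5355,-.0168,0])
F=lambda x,y,z:O+x*ex+y*ey+[0,0,z]
pts=dict(railR=F(.05,-.165,.022),redin=F(.00625,-.14,.024),redinTop=F(.0497,-.14,.024),lip=F(0,-.115,.022),plR=F(-.09,-.165,.01),blankfront=np.array([.5292,-.0435,.026]))
for dz in(0,.01,.02):
  print(dz,{k:np.round(wproj(p,P+[0,0,dz],s["tool_rot"])).tolist() for k,p in pts.items()})
  print(" tip",wproj(P+[0,0,dz-.014],P+[0,0,dz],s["tool_rot"]))
cv2.imwrite("pics/a4.png",cv2.resize(w[60:400,200:640],None,fx=1.75,fy=1.75,interpolation=cv2.INTER_CUBIC))
E
```

```text
0 {'railR': [603.0, 117.0], 'redin': [531.0, 213.0], 'redinTop': [549.0, 118.0], 'lip': [474.0, 224.0], 'plR': [532.0, 362.0], 'blankfront': [287.0, 240.0]}
 tip [317.37671573 241.86079952]
0.01 {'railR': [587.0, 115.0], 'redin': [519.0, 207.0], 'redinTop': [535.0, 116.0], 'lip': [465.0, 217.0], 'plR': [522.0, 350.0], 'blankfront': [289.0, 232.0]}
 tip [317.37671573 241.86079952]
0.02 {'railR': [572.0, 114.0], 'redin': [509.0, 201.0], 'redinTop': [523.0, 115.0], 'lip': [458.0, 211.0], 'plR': [514.0, 339.0], 'blankfront': [291.0, 225.0]}
 tip [317.37671573 241.86079952]
```

View pics/a4.png

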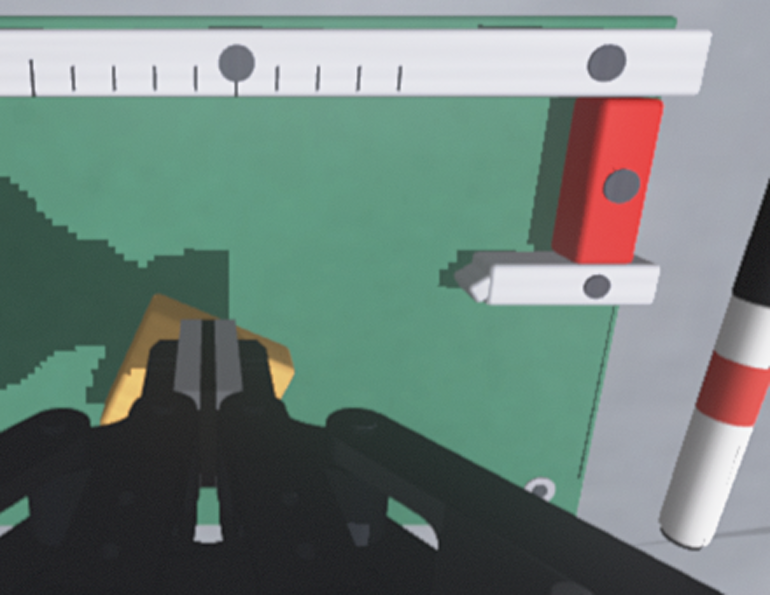

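```bash
cat >> h.py <<'E'
def wray(u,v,z,pos,rot):
    m,f=model("wrist"); M=np.array(m["mount"]); T=np.eye(4);T[:3,:3]=Rotation.from_euler("xyz",rot).as_matrix();T[:3,3]=pos
    A=T@M; d=A[:3,:3]@np.array([(u-m["cx"])/f,(v-m["cy"])/f,1]); e=A[:3,3]; return e+d*(z-e[2])/d[2]
E
python3 - <<'E'
from h import *
s=telemetry.get_state();P=np.array(s["eef_pos"]);r=s["tool_rot"];print(P)
W=lambda a,b,z:np.round(wray(200+a/1.75,60+b/1.75,z,P,r),4)
print("blank front",W(155,293,.026),"right",W(290,348,.026),"left",W(105,420,.026))
print("rail R",W(700,95,.022),"red inner top",W(605,98,.024),"lip",W(490,303,.022))
for z in(.010,.015,.02,.025,.03,.035): print(z,"tip front edge L,R", W(180,320,z),W(237,320,z), "side tip",ray("side",347,186,z))
E
```

```text
[ 0.5237034  -0.05758193  0.02929551]
blank front [ 0.5357 -0.0442  0.026 ] right [ 0.5198 -0.0807  0.026 ] left [ 0.4971 -0.0293  0.026 ]
rail R [ 0.5874 -0.1799  0.022 ] red inner top [ 0.5866 -0.1552  0.024 ] lip [ 0.5316 -0.1354  0.022 ]
0.01 tip front edge L,R [ 0.5208 -0.05    0.01  ] [ 0.5208 -0.067   0.01  ] side tip [ 0.53296338 -0.10074481  0.01      ]
0.015 tip front edge L,R [ 0.523  -0.0503  0.015 ] [ 0.5231 -0.0667  0.015 ] side tip [ 0.53086263 -0.09174239  0.015     ]
0.02 tip front edge L,R [ 0.5252 -0.0505  0.02  ] [ 0.5253 -0.0664  0.02  ] side tip [ 0.52876189 -0.08273997  0.02      ]
0.025 tip front edge L,R [ 0.5275 -0.0507  0.025 ] [ 0.5275 -0.0661  0.025 ] side tip [ 0.52666115 -0.07373754  0.025     ]
0.03 tip front edge L,R [ 0.5297 -0.0509  0.03  ] [ 0.5298 -0.0659  0.03  ] side tip [ 0.5245604  -0.06473512  0.03      ]
0.035 tip front edge L,R [ 0.5319 -0.0512  0.035 ] [ 0.532  -0.0656  0.035 ] side tip [ 0.52245966 -0.0557327   0.035     ]
```

The wrist and side views agree that the shut fingertips stand near z≈0.035, about 20 mm higher than expected, and they skimmed over the blank. I raise, go back and come down again lower, watching the force.

arm_command(
  increments=[
    [[0,0,-20,0,0,0,1],[-36,0,0,0,0,0,1],[-36,0,0,0,0,0,1],[0,0,20,0,0,0,1],[0,0,5,0,0,0,1]],
  ],
)

```text
time_s: 5.45
eef_pos: [0.4511, -0.0579, 0.0238]
tool_rot: [-3.141, 0.001, 0.005]
force: [0.4, 0.9, -0.2]
width: 0.0002
grip_force: 0.0
```

arm_command(
  increments=[
    [[0,0,5,0,0,0,1],[0,0,2,0,0,0,1],[0,0,0,0,0,0,1]],
  ],
)

```text
time_s: 5.82
eef_pos: [0.4523, -0.0581, 0.0173]
tool_rot: [3.142, -0.0, 0.006]
force: [0.1, -0.4, 0.2]
width: -0.0
grip_force: 0.0
```

Run:
```python
from h import *
print(telemetry.get_state()["eef_pos"])
cv2.imwrite("pics/a5.png",np.hstack([cv2.resize(cams.snapshot("side")[150:230,320:420],(400,320),interpolation=cv2.INTER_CUBIC),cv2.resize(cams.snapshot("wrist")[150:400,150:462],(400,320),interpolation=cv2.INTER_CUBIC)]))
for z in(-.004,.003,.010,.015,.025): print(z,(proj("side",[.452,-.058,z])-[320,150])*4)
```

```text
[ 0.45225038 -0.05805459  0.01732471]
-0.004 [222.44473995 213.25999201]
0.003 [222.95687282 203.20186499]
0.01 [223.47244399 193.07621084]
0.015 [223.84283342 185.80187999]
0.025 [224.58897949 171.14780807]
```

View pics/a5.png

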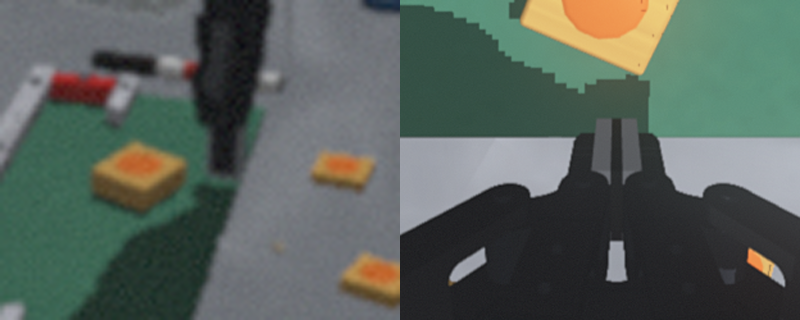

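The fingertip bottom is at about (222,182) in the crop, so z≈0.018, with the blank just ahead. I go down 3.5 mm and push.

arm_command(
  increments=[
    [[0,0,2,0,0,0,1],[0,0,1.5,0,0,0,1],[0,0,0,0,0,0,1]],
  ],
)

```text
time_s: 6.3
eef_pos: [0.4518, -0.058, 0.0137]
tool_rot: [-3.141, 0.0, 0.006]
force: [0.1, 0.3, -0.8]
width: 0.0003
grip_force: 0.0
```

arm_command(
  increments=[
    [[6,0,0,0,0,0,1],[6,0,0,0,0,0,1],[6,0,0,0,0,0,1],[6,0,0,0,0,0,1],[6,0,0,0,0,0,1]],
  ],
)

```text
time_s: 6.92
eef_pos: [0.4822, -0.0578, 0.0137]
tool_rot: [-3.142, 0.0, 0.006]
force: [-1.0, 0.6, -0.2]
width: 0.0002
grip_force: 0.5
```

Run:
```python
from h import *
print(telemetry.get_state()["eef_pos"])
cv2.imwrite("pics/a6.png",np.hstack([cv2.resize(cams.snapshot("side")[150:230,320:420],(400,320),interpolation=cv2.INTER_CUBIC),cv2.resize(cams.snapshot("wrist")[150:400,150:462],(400,320),interpolation=cv2.INTER_CUBIC)]))
```

```text
[ 0.48224157 -0.0578332   0.01374399]
```

View pics/a6.png

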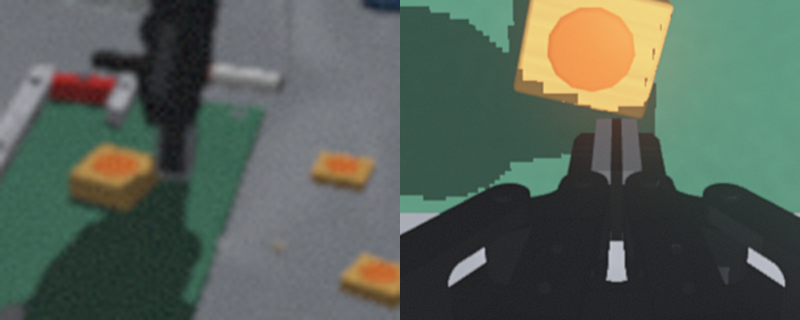

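The blank is being pushed and is turning square, from −23° to about −9°. The finger sits some 8 mm right of the disc centre, so I back off, shift left and continue.

arm_command(
  increments=[
    [[-3,0,0,0,0,0,1],[0,-6,0,0,0,0,1],[6,0,0,0,0,0,1],[6,0,0,0,0,0,1],[6,0,0,0,0,0,1]],
  ],
)

```text
time_s: 7.65
eef_pos: [0.4974, -0.0518, 0.0138]
tool_rot: [3.142, 0.0, 0.006]
force: [-0.7, -0.1, -0.4]
width: 0.0001
grip_force: 0.4
```

arm_command(
  increments=[
    [[6,0,0,0,0,0,1],[6,0,0,0,0,0,1],[6,0,0,0,0,0,1],[5,0,0,0,0,0,1],[5,0,0,0,0,0,1]],
  ],
)

```text
time_s: 8.28
eef_pos: [0.5252, -0.0516, 0.0138]
tool_rot: [-3.142, 0.0, 0.006]
force: [-1.5, -0.4, -0.8]
width: 0.0001
grip_force: 0.5
```

arm_command(
  increments=[
    [[3,0,0,0,0,0,1],[2,0,0,0,0,0,1],[2,0,0,0,0,0,1]],
  ],
)

```text
time_s: 8.65
eef_pos: [0.5319, -0.0515, 0.0138]
tool_rot: [-3.142, 0.0, 0.006]
force: [-0.7, 0.6, -0.2]
width: -0.0001
grip_force: 0.4
```

arm_command(
  increments=[
    [[1,0,0,0,0,0,1],[1,0,0,0,0,0,1]],
  ],
)

```text
time_s: 8.9
eef_pos: [0.5339, -0.0515, 0.0138]
tool_rot: [-3.142, 0.0, 0.006]
force: [-1.0, -0.1, -1.0]
width: -0.0001
grip_force: 0.4
```

arm_command(
  increments=[
    [[1,0,0,0,0,0,1],[1,0,0,0,0,0,1]],
  ],
)

```text
time_s: 9.15
eef_pos: [0.5346, -0.0513, 0.0136]
tool_rot: [-3.141, 0.003, 0.006]
force: [-5.7, 0.7, 3.8]
width: -0.0004
grip_force: 3.1
```

Run:
```python
from h import *
s=telemetry.get_state();print(s["eef_pos"],s["force"])
cv2.imwrite("pics/a7.png",cv2.resize(cams.snapshot("wrist")[60:400,150:590],None,fx=1.75,fy=1.75,interpolation=cv2.INTER_CUBIC))
```

```text
[ 0.53464834 -0.05129538  0.01360602] [-5.67512168  0.7456359   3.82035377]
```

View pics/a7.png

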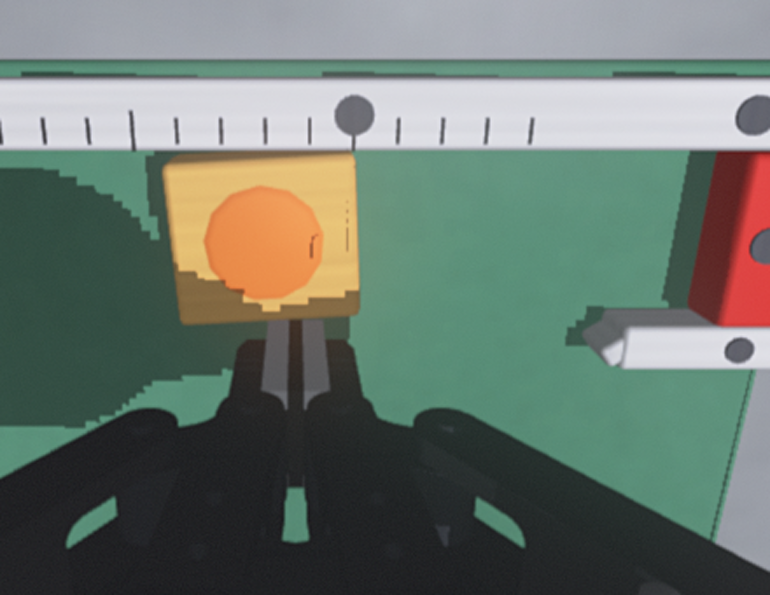

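The blank is at the rail and nearly square, about 3° CCW, with its right corner (352,155) touching and its left corner (165,165) about 2 mm off. The finger is 7 mm right of centre, so I shift left by 12 mm and press again.

arm_command(
  increments=[
    [[-5,0,0,0,0,0,1],[0,-12,0,0,0,0,1],[3,0,0,0,0,0,1],[1.5,0,0,0,0,0,1]],
  ],
)

```text
time_s: 9.7
eef_pos: [0.5341, -0.0386, 0.0136]
tool_rot: [-3.141, 0.003, 0.007]
force: [-6.0, 1.6, 4.7]
width: 0.0002
grip_force: 3.3
```

arm_command(
  increments=[
    [[1,0,0,0,0,0,1],[1,0,0,0,0,0,1],[0.5,0,0,0,0,0,1]],
  ],
)

```text
time_s: 10.07
eef_pos: [0.5343, -0.0386, 0.0133]
tool_rot: [-3.14, 0.007, 0.007]
force: [-11.5, 3.0, 8.8]
width: -0.0002
grip_force: 5.7
```

arm_command(
  increments=[
    [[-8,0,0,0,0,0,1],[-10,0,0,0,0,0,1],[0,-20,0,0,0,0,1],[0,-21,0,0,0,0,1],[0,0,0,0,0,0,1]],
  ],
)

```text
time_s: 10.7
eef_pos: [0.5195, 0.0022, 0.0139]
tool_rot: [3.142, -0.001, 0.007]
force: [0.3, -0.4, 0.4]
width: -0.0002
grip_force: 0.0
```

```bash
cat > seg.py <<'E'
from h import *
s=telemetry.get_state();P=np.array(s["eef_pos"]);w=cams.snapshot("wrist")
h=cv2.cvtColor(w,cv2.COLOR_BGR2HSV)
m=cv2.inRange(h,(8,90,50),(28,255,255)); m=cv2.morphologyEx(m,cv2.MORPH_CLOSE,np.ones((7,7)))
c=max(cv2.findContours(m,0,1)[0],key=cv2.contourArea)[:,0]
b=cv2.approxPolyDP(c[:,None],6,True)[:,0]
print("eef",np.round(P,4),"area",cv2.contourArea(c),"poly",b.tolist())
q=np.array([wray(u,v,.026,P,s["tool_rot"])[:2] for u,v in c])
r=cv2.minAreaRect((q*1e3).astype(np.float32)); print("rect mm",r, "x",q[:,0].min(),q[:,0].max(),"y",q[:,1].min(),q[:,1].max())
g=cv2.cvtColor(w,cv2.COLOR_BGR2GRAY)
for u in(int(c[:,0].min())-45,int(c[:,0].max())+45):  # rail inner edge beside blank: strongest bright->dark step
    if 0<=u<640:
        v=int(np.argmin(np.diff(g[40:260,u].astype(int))))+40; print("rail edge",u,v,wray(u,v+.5,.022,P,s["tool_rot"]))
E
python3 seg.py
```

```text
eef [0.5195 0.0022 0.0139] area 11164.0 poly [[493, 111], [378, 113], [380, 208], [483, 206]]
rect mm ((566.007568359375, -42.9106559753418), (39.99609375, 45.151145935058594), 2.8193111419677734) x 0.5454351169450032 0.5860863264908897 y -0.06631342201438872 -0.019664876249163264
rail edge 330 55 [ 0.60492691 -0.00207946  0.022     ]
rail edge 538 56 [ 0.60512024 -0.07996255  0.022     ]
```

The blank measures x ≈ 0.566, flat along the rail within about 1°, with its +y face at y ≈ −0.020. I go beside it and slide it toward −y.

arm_command(
  increments=[
    [[22,0,0,0,0,0,1],[22,0,0,0,0,0,1],[0,0,0,0,0,0,1]],
  ],
)

```text
time_s: 11.12
eef_pos: [0.5653, 0.0005, 0.014]
tool_rot: [3.141, -0.002, 0.005]
force: [-1.0, -0.4, -0.2]
width: 0.0001
grip_force: 0.0
```

arm_command(
  increments=[
    [[0,8,0,0,0,0,1],[0,8,0,0,0,0,1],[0,8,0,0,0,0,1],[0,8,0,0,0,0,1],[0,8,0,0,0,0,1]],
  ],
)

```text
time_s: 11.75
eef_pos: [0.5637, -0.039, 0.0138]
tool_rot: [-3.142, 0.0, 0.006]
force: [0.3, 1.3, -0.2]
width: -0.0003
grip_force: 0.3
```

```bash
python3 seg.py
```

```text
eef [ 0.5637 -0.039   0.0138] area 7868.0 poly [[335, 215], [336, 253], [352, 259], [357, 287], [376, 313], [429, 302], [438, 230], [432, 215]]
rect mm ((563.05078125, -67.76468658447266), (48.90036392211914, 43.503395080566406), 0.29930880665779114) x 0.5386128938429858 0.5875897483092171 y -0.08956637007681963 -0.0459086069567072
rail edge 289 160 [ 0.60931061 -0.02735546  0.022     ]
rail edge 483 160 [ 0.6097065  -0.10606554  0.022     ]
```

arm_command(
  increments=[
    [[0,7,0,0,0,0,1],[0,7,0,0,0,0,1],[0,7,0,0,0,0,1],[0,7,0,0,0,0,1],[0,5,0,0,0,0,1]],
  ],
)

```text
time_s: 12.42
eef_pos: [0.5641, -0.0718, 0.0139]
tool_rot: [-3.142, -0.0, 0.006]
force: [0.1, 1.5, 1.2]
width: -0.0
grip_force: 0.7
```

```bash
python3 seg.py
```

```text
eef [ 0.5641 -0.0718  0.0139] area 7919.5 poly [[335, 216], [336, 253], [352, 259], [366, 305], [386, 317], [409, 302], [430, 301], [436, 219]]
rect mm ((563.468994140625, -100.65127563476562), (49.01290512084961, 43.44327163696289), 0.5443973541259766) x 0.5389841623949074 0.5879744084787961 y -0.12251724784640708 -0.07872700146997363
rail edge 289 160 [ 0.60970828 -0.06018751  0.022     ]
rail edge 483 159 [ 0.61051552 -0.13888321  0.022     ]
```

Still flat. The leading face is at y ≈ −0.123, with about 34 mm to go, so I continue into the pocket.

arm_command(
  increments=[
    [[0,5,0,0,0,0,1],[0,5,0,0,0,0,1],[0,5,0,0,0,0,1],[0,5,0,0,0,0,1],[0,5,0,0,0,0,1]],
  ],
)

```text
time_s: 13.1
eef_pos: [0.5642, -0.0967, 0.0138]
tool_rot: [3.142, -0.0, 0.006]
force: [1.1, 2.0, 1.5]
width: 0.0
grip_force: 0.7
```

arm_command(
  increments=[
    [[0,3,0,0,0,0,1],[0,2,0,0,0,0,1],[0,1,0,0,0,0,1],[0,0,0,0,0,0,1]],
  ],
)

```text
time_s: 13.6
eef_pos: [0.5642, -0.1025, 0.0138]
tool_rot: [3.141, -0.0, 0.006]
force: [-0.1, 0.5, 0.4]
width: -0.0005
grip_force: 0.2
```

arm_command(
  increments=[
    [[0,1,0,0,0,0,1],[0,1,0,0,0,0,1],[0,0,0,0,0,0,1]],
  ],
)

```text
time_s: 13.98
eef_pos: [0.5642, -0.1038, 0.0138]
tool_rot: [-3.141, 0.0, 0.006]
force: [0.4, 5.5, 1.0]
width: -0.0005
grip_force: 2.3
```

arm_command(
  increments=[
    [[0,1,0,0,0,0,1],[0,0.5,0,0,0,0,1],[0,0,0,0,0,0,1]],
  ],
)

```text
time_s: 14.35
eef_pos: [0.5642, -0.1039, 0.0138]
tool_rot: [-3.139, 0.0, 0.006]
force: [1.6, 10.0, 2.0]
width: 0.0
grip_force: 4.9
```

```bash
python3 seg.py
python3 - <<'E'
from h import *
s=telemetry.get_state();w=cams.snapshot("wrist");h=cv2.cvtColor(w,cv2.COLOR_BGR2HSV)
m=cv2.inRange(h,(0,130,90),(6,255,255))|cv2.inRange(h,(174,130,90),(180,255,255))
c=max(cv2.findContours(m,0,1)[0],key=cv2.contourArea); print("red",cv2.boundingRect(c))
x,y,a,b=cv2.boundingRect(c)
for u in(x,x+a): print(wray(u,y+b/2,.024,np.array(s["eef_pos"]),s["tool_rot"]))
E
```

```text
eef [ 0.5642 -0.1039  0.0138] area 8286.0 poly [[334, 215], [336, 253], [352, 259], [365, 308], [413, 319], [430, 307], [433, 215]]
rect mm ((563.0690307617188, -132.5697479248047), (49.89827346801758, 43.97468185424805), 0.3397080600261688) x 0.5382074555659162 0.5881313655053566 y -0.1546128294166492 -0.11046630306065511
rail edge 288 160 [ 0.60979452 -0.09190095  0.022     ]
rail edge 483 161 [ 0.60981904 -0.17097614  0.022     ]
red (431, 216, 44, 90)
[ 0.56617884 -0.15345118  0.024     ]
[ 0.56630076 -0.17257757  0.024     ]
```

It's home against the stop: 10 N, no more travel, and the red face abuts it. I retreat and check.

arm_command(
  increments=[
    [[0,-6,0,0,0,0,1],[-5,-15,0,0,0,0,1],[0,0,-30,0,0,0,1],[0,0,-40,0,0,0,1],[-20,0,-30,0,0,0,1]],
  ],
)

```text
time_s: 15.08
eef_pos: [0.54, -0.085, 0.1154]
tool_rot: [3.14, -0.002, 0.006]
force: [0.9, 0.3, 0.6]
width: -0.0001
grip_force: 0.0
```

arm_command(
  increments=[
    [[0,0,0,0,0,0,1],[0,0,0,0,0,0,1]],
  ],
)

```text
time_s: 15.32
eef_pos: [0.5388, -0.0847, 0.1133]
tool_rot: [3.142, 0.0, 0.006]
force: [-0.5, -0.5, 0.3]
width: -0.0002
grip_force: 0.0
```

```bash
python3 seg.py
python3 - <<'E'
from h import *
s=telemetry.get_state();P=np.array(s["eef_pos"]);r=s["tool_rot"];w=cams.snapshot("wrist");h=cv2.cvtColor(w,cv2.COLOR_BGR2HSV)
m=cv2.inRange(h,(0,130,90),(6,255,255))|cv2.inRange(h,(174,130,90),(180,255,255))
for c in sorted(cv2.findContours(m,0,1)[0],key=cv2.contourArea)[-2:]:
  x,y,a,b=cv2.boundingRect(c);print("red",x,y,a,b,wray(x,y,.024,P,r),wray(x+a,y+b,.024,P,r))
# disc centre
d=cv2.inRange(h,(7,170,150),(15,255,255));c=max(cv2.findContours(d,0,1)[0],key=cv2.contourArea);e=cv2.minEnclosingCircle(c);print("disc",e,wray(*e[0],.026,P,r))
for p in[(.5855,-.12,.022),(.5852,-.157,.022)]:print("rail pred",wproj(p,P,r))
E
```

```text
eef [ 0.5388 -0.0847  0.1133] area 3726.0 poly [[357, 132], [357, 188], [418, 188], [422, 132]]
rect mm ((566.2894287109375, -132.41009521484375), (39.89691925048828, 44.75971603393555), 0.30164653062820435) x 0.5463113051407461 0.5863432718185698 y -0.15487576755922772 -0.11003894113531579
rail edge 310 98 [ 0.60665688 -0.07938771  0.022     ]
rail edge 468 53 [ 0.63473969 -0.17977151  0.022     ]
red 489 234 16 23 [ 0.51218396 -0.20935106  0.024     ] [ 0.49385691 -0.22386412  0.024     ]
red 418 131 28 61 [ 0.58597424 -0.151354    0.024     ] [ 0.54376648 -0.17463264  0.024     ]
disc ((390.0, 179.0), 9.999999747378752e-05) [ 0.55342734 -0.13433943  0.026     ]
rail pred [370.56136425 131.13499864]
rail pred [425.4841779  131.88054545]
```

The blank is square to 0.3°, touching the rail (x 0.546–0.586) and abutting the red stop. The hand is clear.

```bash
python3 -c "
from plant import job
print(job.hand_in())"
```

```text
the job is handed in; nothing more can be done
None
```

I handed the job in with the blank in the red stop's pocket, square to the rail within about 0.3° and touching both rail and stop by camera and force; no verdict came back. One risk: on the first pass the shut fingers stood about 20 mm higher than I reckoned and passed over the blank, and by the reported pose the grasp point was about 24 mm above its underside (limit 26 mm), so the "between the fingers" rule may have tripped.

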